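# Tuck the capsule box's flap under its lip

## Robot

A 7-joint arm with a two-finger parallel gripper is mounted at the origin on the work surface. World frame = base frame: x ahead of the robot, y to its left, z up, the work surface at z = 0. Lengths are in m, angles in rad, forces in N, time in s.
With the tool pointing down it reaches from about 0.425 to 0.925 m from the base axis. Payload 6.8 kg.
Tool frame: the origin (TCP) lies midway between the tips of the shut fingers; the grasp point (between the pads) lies r.grip_point_offset behind it (r.grip_point_offset is the distance from the TCP to the grasp point, in m); z points along the fingers, y is the direction in which the jaws open and shut (so a half turn about z gives the same grasp; the last joint's range is limited). The gripper opens to 85 mm and grips with 20 to 120 N. Pads are 22 mm wide; open, the fingers measure 114 mm over their backs; the gripper's body (76 mm by 85 mm) begins 54 mm behind the grasp point. The pads swing forward as they close: fully open they stand 13 mm farther back than shut.
Start: joints at [-1.313, 0.477, 0.022, 1.555, -0.011, 1.109, -0.083], TCP at [0.241, 0.63, 0.231] pointing down, gripper open.
Joint ranges: [-2.96, 2.96], [-0.34, 2.1], [-1.41, 1.46], [0.24, 2.44], [-1.37, 4.51], [0.17, 1.92], [-2.96, 2.96]. Speed limits (rad/s): [2.39, 2.39, 3.14, 3.14, 3.14, 3.14, 3.14].

## Interface

Orientations are given as a rotation vector (axis times angle).
In Python, from bench import r gives the robot as it stands. The module is installed in compiled form; this text tells all that it offers.
- The arm moves only by the tool play_rows, never from a script. Its argument "deltas" is a list of rows, each a list of 3 entries, a list of its own where there are three numbers: the finger opening in mm, from 0 to 85.4, then the shift along the tool's x, y, z in mm, then the turn, a rotation vector about the tool's x, y, z in rad. A call has 1 to 8 rows; each row is the pose to reach, as a shift and turn from the pose measured when the call began, along the tool's axes at that moment; what a row does not reach only later rows make up. A row lasts 1/8 s, in which the tool goes at most 62.5 mm and 10.7 degrees, less where a joint would pass 70% of its speed; a pose out of reach is approached as far as the arm can. A call with a gripper value outside its range is refused whole. The fingers move at their own pace and stop on an object; "squeeze" is the grip in N (left out, the last holds). Time passes only in rows, so rows that repeat a pose let the fingers close. It gives the time, the measured TCP pose, the force and the opening at its end, in the units of the state.
- r.get_obs(): the state, without advancing time (a new reading comes with each control period).
- r.grab_frame(name): name is "scene" or "top" or "wrist"; returns (picture, depth): 384x512x3 uint8, red, green, blue; 384x512 float32, m along the optical axis (not along the pixel's ray), 0 where there is no reading.
- r.camera_model(name): a dict with "mtx" (3x3 intrinsics, pixels), "rvec" (rotation vector, rad) and "tvec" (3), from world to camera coordinates, as OpenCV has them; the wrist camera has in their place "T_tool_cam" (4x4, takes a point from camera to tool coordinates, whose origin is the TCP and whose axes are the flange's). Camera axes: x right, y down, z forward; pixel columns grow to the right and rows downward; lengths in m; the calibration is good to about 2 mm. The wrist camera is an equidistant fisheye: a pixel r from the principal point sees the ray r / f radians off the axis. A picture is of the moment at which its call begins: read the wrist's pose just before it. camera_model takes no time and is no camera call.
- r.hand_in(): hands the job in, once; it reports no verdict.
The state is a dict: "clock": time; "joints": joint angles; "qvel": joint speeds; "tau": joint torques, N m; "tcp_pos": TCP position; "orientation": TCP orientation; "contact_force": force on the tool from outside, world axes, zero at the start; "moment": the same for the moment, N m; "grip_width": finger opening in m.
Only numpy, scipy, OpenCV 4.12 (cv2) and the standard library are available. Lean on these libraries where they do the work, as an engineer would, in place of code of your own. Each camera call takes 0.05 s, during which the arm holds its last target. There are 200 camera calls.

## Task

Close the capsule box on the marble slab: with a fingertip push its standing flap over until it lies flat on the box, then, keeping it pressed down, push it along so that its free edge slides beneath the steel lip, all the way home, and let go so that the lip alone keeps it shut. Only touch and push: do not pinch or lift anything, do not shove the box from its place, and leave the two glass cups, the stirrer cup and the knock tube where they stand.

Things in the scene. Friction and masses are not known exactly. Their poses are not given: they have to be found in the camera images.
- capsule_box: Grey plastic capsule box, loose, about 1.5 kg: 175 mm along its x, 130 mm along y, deck 70 mm high; its shut drawer front projects 10 mm at -x. Origin: centre of its underside. Its x axis points from the flap's hinge side to the lip side, z up; at yaw 0 the hinge side faces the robot. The flap covers the hatch in the deck (x -40 to 55 mm, 102 mm wide) with capsules in it.
- hinge_home (a point): Centre of the flap's hinge line when flap_slide reads 0: at x -50, y 0, z 74.5 mm in the box's frame. The hinge line runs along the box's y and shifts along the box's +x by the value of flap_slide.
- lip (a point): Middle of the front under-edge of the fixed steel lip: x 60, y 0, z 81 mm in the box's frame. The lip is a strip 116 mm long along y, 4 mm thick, from x 60 to 78 mm, with a short flared-up lead-in (x 56 to 60 mm), closed at the back and both ends; highest point 88 mm above the table. The flat flap's top face passes 4 mm under it.
- flap (a joint): Angle of the flap on its hinge, rad: 0 = flat on the box, 1.57 = upright; starts at 1.05 to 1.5. Folding it down moves its free edge over towards +x of the box. The hinge is sprung: by its friction it stays standing, but let go flat and untucked it springs up to about 0.7. Holding it flat takes about 2 N at 60 mm from the hinge.
- flap_slide (a joint): How far the flap with its hinge has slid along the box's +x, m: 0 to 0.020 (end stop, fully home); starts at 0 to 0.002. Stays where left; moving it takes about 2.5 N. At 0 the flat flap's free edge is 8 mm short of the lip, at 0.020 it is 12 mm beneath it. Slid forward before it is folded, the flap lands on top of the lip instead.
- ridge (a point): Top middle of the thumb ridge on the flap's outer face (the upper face once flat): a bar 70 mm long across the flap, standing 6 mm high, its upright face towards the hinge at 70 mm from the hinge line, sloping away towards the free edge. A fingertip pressed on the flap between hinge and ridge can push against it.
- flap_edge (a point): Middle of the flap's free edge, 102 mm from the hinge line. The flap is a white plastic plate 100 mm long, 108 mm wide, 5 mm thick; the hinge axis lies in its mid-plane.
- cup_a: Clear glass cappuccino cup, loose, 88 mm across the rim, 66 mm tall, standing near the box; origin at the centre of its underside. Leave alone.
- cup_b: A second clear glass cup, same as cup_a. Leave alone.
- stirrer_cup: Bamboo cup of stirrers, loose, 68 mm across, 90 mm tall, 137 mm with the stirrers; origin at the centre of its underside. Leave alone.
- knock_tube: Open stainless knock tube, loose, 100 mm across, 110 mm tall; origin at the centre of its underside. Leave alone.
There are look-alikes about, which are no part of the job. There is more than one size of the capsule_box; the job needs the middle-sized.

How it is judged:
By the outcome, as a careful person would: the job done as asked, in the order asked, and still so for the second after the job is handed in, with the robot touching nothing.
It also fails if it takes over 45 s, if anything falls off the work surface, if the arm or the gripper's body presses on something with over 40 N, if the wrist force passes 120 N, or if a joint passes its speed limit or range.

## Working session

There is one attempt and no reset: what is moved stays moved. The work goes in short steps, Python scripts to look and compute and a tool call to move; the robot and the scene stay as the last step left them, time stands still between calls to the robot, and variables do not carry over. Pictures are saved under pics/ and viewed, about 8 in all and at most 12, crops included, and the job is handed in when it is done.

Besides the shell and the picture viewer there is one more tool, called after "Call:" as name(argument=value, ...) on one line, values as JSON. play_rows: Moves the arm, as the interface text tells. Its arguments: {"type":"object","properties":{"deltas":{"type":"array"},"squeeze":{"type":"number"}},"required":["deltas"]}

```bash
mkdir -p pics; python3 - <<'E'
from bench import r
import cv2,numpy as np
o=r.get_obs();print(o)
for n in("top","scene"):
    p,d=r.grab_frame(n);np.savez(f"pics/{n}1.npz",p=p,d=d);cv2.imwrite(f"pics/{n}1.png",p[:,:,::-1]);print(n,r.camera_model(n))
print(r.camera_model("wrist"),r.grip_point_offset)
E
```

```text
{'clock': 0.0, 'joints': array([-1.31311132,  0.47784968,  0.02234491,  1.55653586, -0.01150649,
        1.10927454, -0.08308832]), 'qvel': array([-0.00066142, -0.00044019, -0.00036135, -0.00127168,  0.00121652,
       -0.00079163,  0.00089223]), 'tau': array([-1.79776898e-04, -5.96438384e+01,  1.60792217e+00, -2.81205618e+01,
        1.24479129e-02,  9.32816503e-03, -1.15553732e-05]), 'tcp_pos': array([0.24122836, 0.62974612, 0.23025694]), 'orientation': array([-5.71298821e-01, -3.08899490e+00,  3.02781681e-03]), 'contact_force': array([-0.0494818 , -0.03407257, -1.12785475]), 'moment': array([ 0.00587233, -0.01409752, -0.0022987 ]), 'grip_width': 0.08511360475954866}
top {'mtx': array([[367.90872451,   0.        , 250.32874068],
       [  0.        , 367.90872451, 189.20424737],
       [  0.        ,   0.        ,   1.        ]]), 'rvec': array([ 1.91419074, -2.29680277,  0.2456389 ]), 'tvec': array([0.12442986, 0.54332119, 0.89423092])}
scene {'mtx': array([[363.09471672,   0.        , 250.67992342],
       [  0.        , 363.09471672, 188.71212161],
       [  0.        ,   0.        ,   1.        ]]), 'rvec': array([ 0.76851672,  2.43530251, -1.31149478]), 'tvec': array([ 0.41869289, -0.11058503,  1.25566785])}
{'mtx': array([[297.31863964,   0.        , 251.0036582 ],
       [  0.        , 297.31863964, 189.07551827],
       [  0.        ,   0.        ,   1.        ]]), 'T_tool_cam': array([[ 5.09918138e-04, -9.52215494e-01, -3.05426574e-01,
         7.96765608e-02],
       [ 9.99999685e-01,  6.71200167e-04, -4.23045116e-04,
         7.30808341e-04],
       [ 6.07832482e-04, -3.05426262e-01,  9.52215537e-01,
        -1.42717522e-01],
       [ 0.00000000e+00,  0.00000000e+00,  0.00000000e+00,
         1.00000000e+00]])} 0.0187
```

View pics/top1.png

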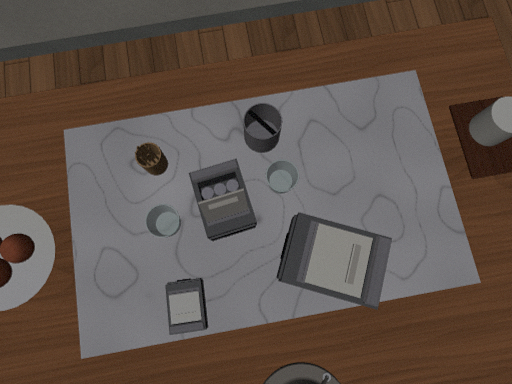

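View pics/scene1.png

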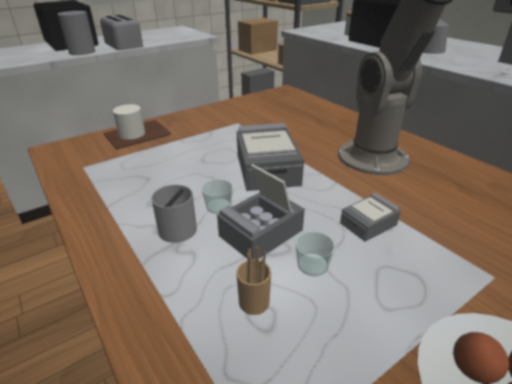

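The middle box, with its flap standing, is at top px (222,200) and scene px (262,215). Look-alikes: the large box at top (335,260), flap flat, and the small box at top (186,306), also flat. I'll measure the middle one next and check the choice in a close crop.

```bash
cat > h.py <<'E'
import cv2,numpy as np
from bench import r
def cam(n):
    m=r.camera_model(n);R=cv2.Rodrigues(m["rvec"])[0];return m["mtx"],R,m["tvec"]
def cloud(n,d):
    K,R,t=cam(n);v,u=np.mgrid[:384,:512]
    c=np.stack([(u-K[0,2])/K[0,0]*d,(v-K[1,2])/K[1,1]*d,d],-1)
    w=(c-t)@R; w[d==0]=np.nan; return w
def proj(n,P):
    K,R,t=cam(n);c=np.asarray(P)@R.T+t;return c[...,:2]/c[...,2:]*[K[0,0],K[1,1]]+[K[0,2],K[1,2]]
E
python3 - <<'E'
from h import *
for n in("top","scene"):
    z=np.load(f"pics/{n}1.npz");w=cloud(n,z["d"]);p=z["p"]
    if n=="top":
        for uv in((100,300),(222,170),(222,205),(232,232),(150,155),(168,222),(282,180),(262,128),(335,260),(186,306)):print(uv,w[uv[1],uv[0]].round(4))
        c=w[200,222,:2]
    near=np.hypot(w[...,0]-c[0],w[...,1]-c[1])<.16
    for lo,hi in((.064,.076),(.02,.076),(.079,.092),(.10,.18)):
        m=(near&(w[...,2]>lo)&(w[...,2]<hi)).astype(np.uint8)
        k,l,s,_=cv2.connectedComponentsWithStats(m)
        for j in range(1,k):
            if s[j,4]<60: continue
            P=w[l==j];q=cv2.minAreaRect((P[:,:2]*1000).astype(np.float32));print(n,lo,hi,s[j,4],s[j,:4],"rect",np.round(q[0]+q[1]+(q[2],),1),"zmed",np.nanmedian(P[:,2]).round(4))
t=cv2.resize(cv2.imread("pics/top1.png")[140:260,160:310],None,fx=4,fy=4,interpolation=2)
s=cv2.resize(cv2.imread("pics/scene1.png")[150:270,200:320],None,fx=4,fy=4,interpolation=2)
H=480;cv2.imwrite("pics/crop1.png",cv2.convertScaleAbs(cv2.resize(np.hstack([t,s]),(800,356)),alpha=1.6))
E
```

```text
(100, 300) [0.3511 0.4574 0.0017]
(222, 170) [0.6132 0.0874 0.0867]
(222, 205) [0.5124 0.0991 0.1486]
(232, 232) [0.4564 0.09   0.0578]
(150, 155) [0.6996 0.2713 0.05  ]
(168, 222) [0.52   0.2572 0.0033]
(282, 180) [ 0.5778 -0.0677  0.0078]
(262, 128) [ 0.7375 -0.042   0.0066]
(335, 260) [ 0.3423 -0.1402  0.1036]
(186, 306) [0.2994 0.2315 0.0511]
top 0.064 0.076 1251 [189 159  68  79] rect [546.7  99.9 175.6 130.2   7.3] zmed 0.0706
top 0.02 0.076 2017 [189 159  68  82] rect [542.3  99.3 184.5 130.2   7.3] zmed 0.0691
top 0.02 0.076 111 [266 165  20  28] rect [568.1 -35.6  80.4  29.2  18.4] zmed 0.0644
top 0.02 0.076 144 [163 204  18  33] rect [516.7 233.5  83.1  34.7   2.7] zmed 0.0624
top 0.079 0.092 469 [191 160  47  22] rect [615.7 108.4  27.5 119.3   6.6] zmed 0.0857
top 0.079 0.092 110 [206 207  42  15] rect [499.6  94.3   5.9 106.1   6.4] zmed 0.0858
top 0.1 0.18 796 [198 189  49  30] rect [517.   96.1  28.2 107.8   7.4] zmed 0.1496
scene 0.064 0.076 951 [217 192  88  50] rect [549.5 102.1 177.9 133.5   8.5] zmed 0.0693
scene 0.02 0.076 294 [211 182  22  27] rect [570.6 -33.8  79.8  31.   19.9] zmed 0.0479
scene 0.02 0.076 2858 [217 192  88  65] rect [549.1 101.6 178.2 133.7   7.9] zmed 0.0529
scene 0.02 0.076 493 [295 231  30  32] rect [518.2 234.8  82.4  35.    0.9] zmed 0.047
scene 0.079 0.092 95 [259 189  32  21] rect [505.1  96.7   7.2 108.3   9. ] zmed 0.0856
scene 0.079 0.092 424 [220 205  40  31] rect [617.7 111.6  27.2 118.7   7.9] zmed 0.0843
scene 0.1 0.18 670 [251 164  39  40] rect [521.   98.   25.4 111.3   9.5] zmed 0.1411
```

View pics/crop1.png

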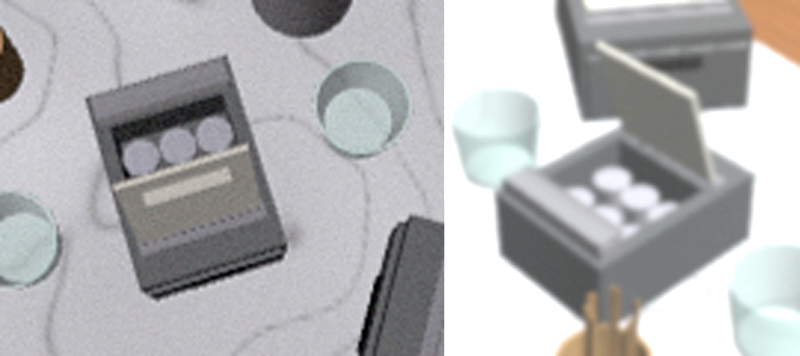

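The crop shows the box with the standing flap. Its footprint measures 175.6 x 130.2 mm with the deck at 70 mm, so it is the middle size. The lip is on the far side and the drawer front faces the robot. Next I fit the flap plane and plan the approach.

```bash
cat >> h.py <<'E'
from scipy.spatial.transform import Rotation as Ro
C=np.array([.5478,.1005,0]);YAW=np.radians(7.5)
B=Ro.from_euler('z',YAW).as_matrix()
def w2b(P): return (P-C)@B
def b2w(p): return C+B@np.asarray(p)
def goto(pb):
    "delta (mm, rad) in tool axes for TCP at box-frame point pb (mm), tool x = -box x, z down"
    o=r.get_obs();R0=Ro.from_rotvec(o["orientation"]);X=B@np.diag([-1,1,-1.])
    d=R0.inv().apply(b2w(np.array(pb)/1000)-o["tcp_pos"])*1000
    return d.round(1),(R0.inv()*Ro.from_matrix(X)).as_rotvec().round(3)
def st():
    o=r.get_obs();print("t",round(o["clock"],2),"tcp box mm",(w2b(o["tcp_pos"])*1000).round(1),"F",(o["contact_force"]@B).round(1),"w",round(o["grip_width"],4))
def flap(w):
    b=w2b(w)*1000;m=(b[...,2]>95)&(b[...,2]<185)&(abs(b[...,1])<45)&(b[...,0]>-60)&(b[...,0]<60)
    q=b[m][:,[0,2]];c=np.median(q,0);_,_,V=np.linalg.svd(q-q.mean(0));v=V[0]*np.sign(V[0,1])
    a=np.arctan2(v[1],v[0]);x0=q.mean(0)[0]-(q.mean(0)[1]-74.5)*v[0]/v[1]
    return len(q),a.round(3),"face x at hinge height",x0.round(1),"top z",np.percentile(q[:,1],99).round(1)
E
python3 - <<'E'
from h import *
for n in("top","scene"):
    print(n,flap(cloud(n,np.load(f"pics/{n}1.npz")["d"])))
for p in((-110,0,230),(-66,0,134)):print(p,b2w(np.array(p)/1000),goto(p))
st()
E
```

```text
top (696, np.float64(1.269), 'face x at hinge height', np.float64(-53.0), 'top z', np.float64(174.5))
scene (562, np.float64(1.289), 'face x at hinge height', np.float64(-45.3), 'top z', np.float64(172.2))
(-110, 0, 230) [0.43874107 0.08614212 0.23      ] (array([-378.9, -437.1,    1.2]), array([-0.002, -0.   , -0.497]))
(-66, 0, 134) [0.48236464 0.09188527 0.134     ] (array([-417.5, -416. ,   97.2]), array([-0.002, -0.   , -0.497]))
t 0.1 tcp box mm [-234.8  564.8  230.4] F [ 0.1  0.2 -0.1] w 0.0858
```

Call:
play_rows(deltas=[[0,[-55,-60,0],[0,0,-0.1]],[0,[-100,-115,0],[0,0,-0.25]],[0,[-150,-170,0],[0,0,-0.4]],[0,[-195,-225,0],[0,0,-0.5]],[0,[-245,-280,0],[0,0,-0.5]],[0,[-290,-335,0],[0,0,-0.5]],[0,[-335,-385,0],[0,0,-0.5]],[0,[-375,-432,0],[0,0,-0.5]]], squeeze=20)

```text
clock: 1.1
tcp_pos: [0.4126, 0.1584, 0.2311]
orientation: [0.211, -3.134, 0.002]
contact_force: [1.3, 0.9, 0.5]
grip_width: 0.0003
```

```bash
python3 - <<'E'
from h import *
st();print(goto((-75,0,220)),goto((-66,0,134)))
E
```

```text
t 1.1 tcp box mm [-126.5   75.1  231.1] F [1.4 0.7 0.5] w 0.0003
(array([-51.3, -75.3,  11.2]), array([-0.001, -0.   ,  0.003])) (array([-60.3, -75.2,  97.2]), array([-0.001, -0.   ,  0.003]))
```

Call:
play_rows(deltas=[[0,[-20,-40,5],[0,0,0]],[0,[-45,-75,20],[0,0,0.003]],[0,[-45,-75,50],[0,0,0.003]],[0,[-45,-75,80],[0,0,0.003]],[0,[-48,-75,97],[0,0,0.003]],[0,[-55,-75,97],[0,0,0.003]],[0,[-55,-75,97],[0,0,0.003]]])

```text
clock: 1.98
tcp_pos: [0.4782, 0.0916, 0.1348]
orientation: [-0.206, 3.134, -0.002]
contact_force: [-0.1, -0.2, -0.2]
grip_width: -0.0002
```

```bash
python3 - <<'E'
from h import *
st();print(goto((-66,0,134)))
p,d=r.grab_frame("scene");print(flap(cloud("scene",d)))
pw,dw=r.grab_frame("wrist")
cv2.imwrite("pics/a2.png",np.hstack([cv2.resize(p[120:280,180:340],(400,400)),cv2.resize(pw[:,64:448],(400,400))])[:,:,::-1])
E
```

```text
t 1.98 tcp box mm [-70.2   0.3 134.8] F [-0.1 -0.1 -0.2] w -0.0002
(array([-4.2, -0.3,  0.8]), array([-0.001,  0.001,  0.   ]))
(584, np.float64(1.379), 'face x at hinge height', np.float64(-41.0), 'top z', np.float64(182.2))
```

View pics/a2.png

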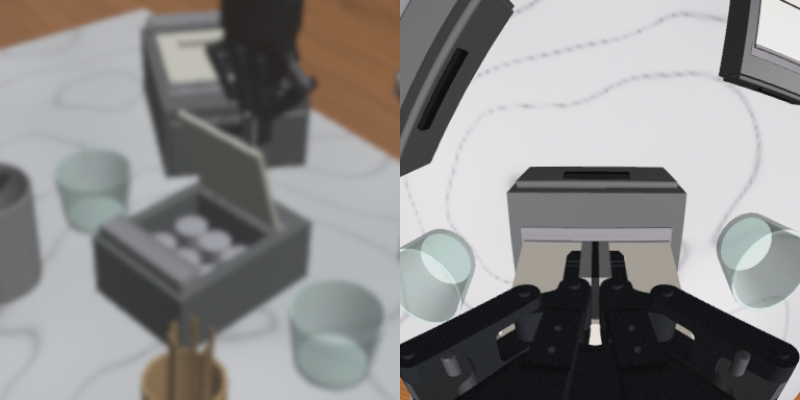

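The standing flap is untouched and the fingertip is centred behind it, with the cups clear on both sides. I start the fold.

Call:
play_rows(deltas=[[0,[-18,0,0],[0,0,0]],[0,[-26,0,0],[0,0,0]],[0,[-31,0,2],[0,0,0]],[0,[-36,0,3],[0,0,0]],[0,[-42,0,6],[0,0,0]],[0,[-47,0,10],[0,0,0]],[0,[-52,0,14],[0,0,0]],[0,[-57,0,18],[0,0,0]]])

```text
clock: 3.08
tcp_pos: [0.5342, 0.099, 0.1166]
orientation: [-0.206, 3.135, -0.002]
contact_force: [-1.0, -0.1, 0.3]
grip_width: 0.0003
```

```bash
python3 - <<'E'
from h import *
st();print([goto(q)[0] for q in ((-3,0,101),(1,0,89.5),(3,0,77))])
p,d=r.grab_frame("scene");t,dt=r.grab_frame("top")
cv2.imwrite("pics/a3.png",np.hstack([cv2.resize(p[140:280,190:330],(400,400)),cv2.resize(t[140:250,170:280],(400,400))])[:,:,::-1])
E
```

```text
t 3.08 tcp box mm [-13.6   0.2 116.6] F [-1.   0.1  0.3] w 0.0003
[array([-10.6,  -0.2,  15.6]), array([-14.6,  -0.2,  27.1]), array([-16.6,  -0.2,  39.6])]
```

View pics/a3.png

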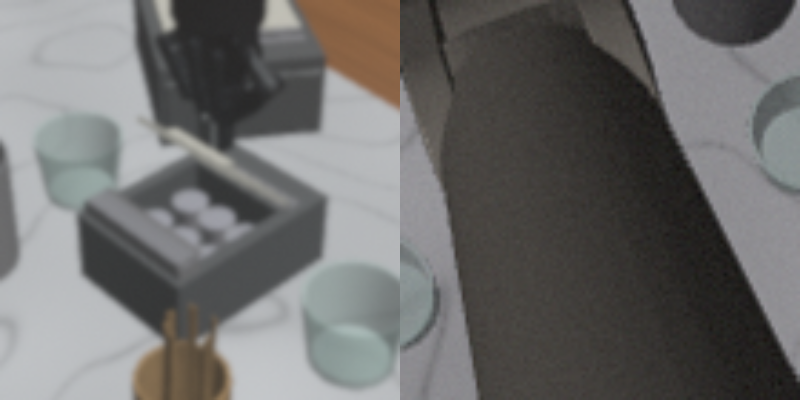

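The flap is folding over (about 0.7 rad) with a force of about 1 N, and the box has not moved. I continue down to flat.

Call:
play_rows(deltas=[[0,[-3,0,4],[0,0,0]],[0,[-6,0,8],[0,0,0]],[0,[-9,0,12],[0,0,0]],[0,[-10,0,17],[0,0,0]],[0,[-12,0,22],[0,0,0]],[0,[-13,0,28],[0,0,0]],[0,[-14,0,34],[0,0,0]],[0,[-14,0,38],[0,0,0]]])

```text
clock: 4.18
tcp_pos: [0.5486, 0.1008, 0.0781]
orientation: [-0.206, 3.134, -0.002]
contact_force: [1.4, 0.4, 1.8]
grip_width: 0.0
```

```bash
python3 - <<'E'
from h import *
st()
p,d=r.grab_frame("scene");w,_=r.grab_frame("wrist")
b=w2b(cloud("scene",d))*1000
for lo,hi in((0,15),(15,30),(30,45),(45,52)):
    m=(abs(b[...,1])>25)&(abs(b[...,1])<50)&(b[...,0]>lo)&(b[...,0]<hi)&(b[...,2]<110);print(lo,m.sum(),np.median(b[m][:,2]).round(1))
cv2.imwrite("pics/a4.png",np.hstack([cv2.resize(p[150:270,200:320],(400,400)),cv2.resize(w[:,64:448],(400,400))])[:,:,::-1])
E
```

```text
t 4.17 tcp box mm [ 0.9  0.2 78.1] F [1.5 0.2 1.8] w 0.0
0 71 77.7
15 78 78.5
30 88 78.1
45 32 77.9
```

View pics/a4.png

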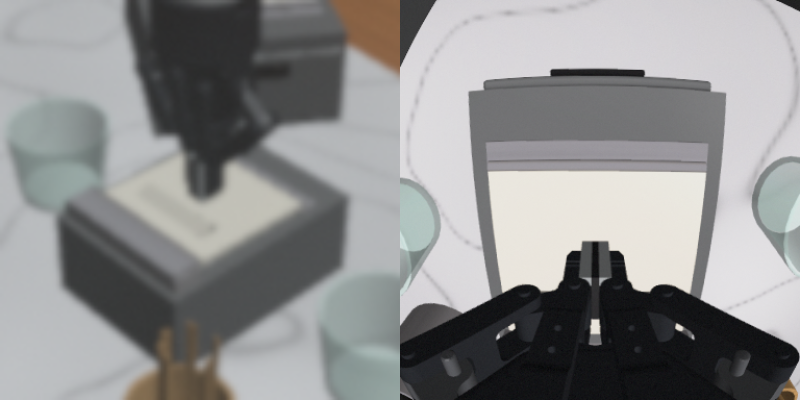

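The flap is practically flat (surface about 78 mm), with its edge still short of the lip and the fingertip ahead of the ridge. Now I press a little and start the slide.

Call:
play_rows(deltas=[[0,[0,0,1],[0,0,0]],[0,[0,0,2],[0,0,0]],[0,[0,0,2.5],[0,0,0]],[0,[0,0,2.5],[0,0,0]]])

```text
clock: 4.78
tcp_pos: [0.5481, 0.1008, 0.0763]
orientation: [0.206, -3.135, 0.002]
contact_force: [-2.1, -1.1, 9.7]
grip_width: 0.0002
```

```bash
python3 - <<'E'
from h import *
st()
E
```

```text
t 4.78 tcp box mm [ 0.4  0.2 76.3] F [-2.2 -0.8  9.7] w 0.0002
```

Call:
play_rows(deltas=[[0,[-2,0,0.4],[0,0,0]],[0,[-4,0,0.4],[0,0,0]],[0,[-6,0,0.4],[0,0,0]],[0,[-8,0,0.4],[0,0,0]],[0,[-10,0,0.4],[0,0,0]],[0,[-12,0,0.4],[0,0,0]],[0,[-14,0,0.4],[0,0,0]],[0,[-16,0,0.4],[0,0,0]]])

```text
clock: 5.78
tcp_pos: [0.5634, 0.1027, 0.0764]
orientation: [0.205, -3.134, 0.001]
contact_force: [-3.2, 0.0, 8.5]
grip_width: 0.0
```

```bash
python3 - <<'E'
from h import *
st()
w,_=r.grab_frame("wrist");p,d=r.grab_frame("scene")
cv2.imwrite("pics/a5.png",np.hstack([cv2.resize(p[150:270,200:320],(400,400)),cv2.resize(w[:,64:448],(400,400))])[:,:,::-1])
E
```

```text
t 5.78 tcp box mm [15.8  0.1 76.4] F [-3.2  0.4  8.5] w 0.0
```

View pics/a5.png

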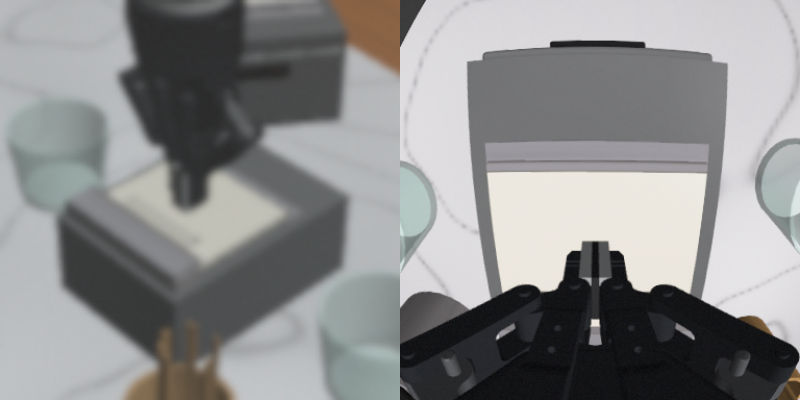

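The box is unmoved. In the wrist view the hinge strip stayed at row 157 while the tool moved 15 mm, so the flap moved along with the fingertip (slide about 15 mm) and its edge is under the lip. I push on to the stop in small steps.

Call:
play_rows(deltas=[[0,[-1,0,0.4],[0,0,0]],[0,[-2,0,0.4],[0,0,0]],[0,[-3,0,0.4],[0,0,0]],[0,[-3.5,0,0.4],[0,0,0]],[0,[-4,0,0.4],[0,0,0]],[0,[-4,0,0.4],[0,0,0]]])

```text
clock: 6.62
tcp_pos: [0.5671, 0.1031, 0.0765]
orientation: [0.205, -3.133, 0.001]
contact_force: [-1.8, -0.5, 7.8]
grip_width: -0.0001
```

Call:
play_rows(deltas=[[0,[-1,0,0.2],[0,0,0]],[0,[-1.5,0,0.2],[0,0,0]],[0,[-1.5,0,0.2],[0,0,0]]])

```text
clock: 7.0
tcp_pos: [0.5671, 0.1031, 0.0765]
orientation: [0.205, -3.13, 0.001]
contact_force: [-4.1, 0.0, 8.1]
grip_width: 0.0003
```

```bash
python3 - <<'E'
from h import *
st()
w,_=r.grab_frame("wrist");p,d=r.grab_frame("scene")
b=w2b(cloud("scene",d))
q=cv2.minAreaRect((b[(b[...,2]>.064)&(b[...,2]<.073)&(abs(b[...,0])<.11)&(abs(b[...,1])<.08)][:,:2]*1000).astype(np.float32));print(q)
cv2.imwrite("pics/a6.png",np.hstack([cv2.resize(p[150:270,200:320],(400,400)),cv2.resize(w[:,64:448],(400,400))])[:,:,::-1])
E
```

```text
t 7.0 tcp box mm [19.5  0.1 76.5] F [-4.1  0.6  8.1] w 0.0003
((0.4754486083984375, 0.8281097412109375), (132.07806396484375, 178.18643188476562), 89.51099395751953)
```

View pics/a6.png

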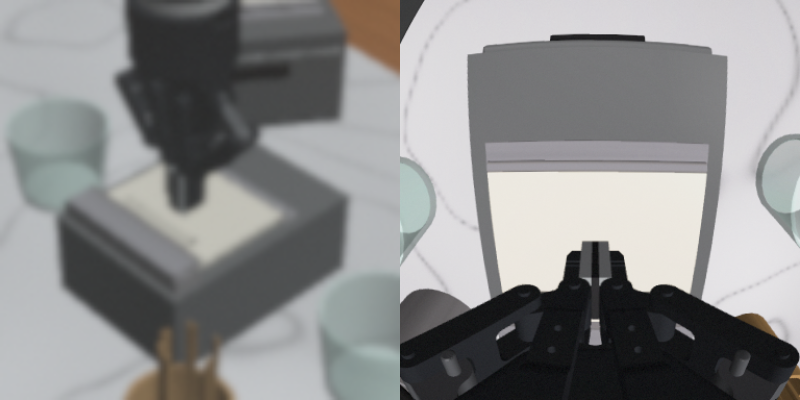

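The tip has stalled, probably at the end stop. I push a little further to make sure.

Call:
play_rows(deltas=[[0,[-1,0,0.3],[0,0,0]],[0,[-2,0,0.3],[0,0,0]],[0,[-3,0,0.3],[0,0,0]],[0,[-3,0,0.3],[0,0,0]]])

```text
clock: 7.6
tcp_pos: [0.5678, 0.1032, 0.0762]
orientation: [0.205, -3.125, 0.002]
contact_force: [-6.7, -1.0, 10.2]
grip_width: 0.0002
```

```bash
python3 - <<'E'
from h import *
st()
E
```

```text
t 7.6 tcp box mm [20.2  0.1 76.2] F [-6.8 -0.1 10.2] w 0.0002
```

Force is up to 6.8 N with almost no motion, so this is the stop. I release: first ease off, then straight up and back.

Call:
play_rows(deltas=[[0,[0,0,0],[0,0,0]],[0,[0,0,-3],[0,0,0]],[0,[0,0,-15],[0,0,0]],[0,[0,0,-40],[0,0,0]],[0,[40,0,-80],[0,0,0]],[0,[90,0,-120],[0,0,0]],[0,[130,0,-120],[0,0,0]],[0,[130,0,-120],[0,0,0]]])

```text
clock: 8.6
tcp_pos: [0.4373, 0.0859, 0.1982]
orientation: [0.205, -3.124, 0.0]
contact_force: [1.0, -0.4, -0.5]
grip_width: -0.0003
```

```bash
python3 - <<'E'
from h import *
st()
p,d=r.grab_frame("scene");t,dt=r.grab_frame("top");w,_=r.grab_frame("wrist")
for n,D in(("top",dt),("scene",d)):
    W=cloud(n,D)
    for lo,hi in((.064,.0735),(.079,.092)):
        m=((np.hypot(W[...,0]-C[0],W[...,1]-C[1])<.13)&(W[...,2]>lo)&(W[...,2]<hi)).astype(np.uint8)
        k,l,s,_=cv2.connectedComponentsWithStats(m)
        for j in range(1,k):
            if s[j,4]>40:
                q=cv2.minAreaRect((W[l==j][:,:2]*1000).astype(np.float32));print(n,lo,s[j,4],np.round(q[0]+q[1]+(q[2],),1))
    b=w2b(W)*1000
    # brightness of flap along x, at |y|<15..45
    I=(t if n=="top" else p).mean(-1);row=[]
    for x in range(-60,84,4):
        m=(abs(b[...,0]-x)<2)&(abs(b[...,1])<48)&(abs(b[...,1])>38);row.append((x,int(I[m].mean()) if m.any() else -1,round(float(np.median(b[m][:,2])),0) if m.any() else 0))
    print(row)
a=cv2.resize(p[150:270,200:320],(400,400));c=cv2.resize(t[145:255,170:280],(400,400))
cv2.imwrite("pics/a7.png",np.hstack([a,cv2.convertScaleAbs(c,alpha=1.5)])[:,:,::-1])
E
```

```text
t 8.6 tcp box mm [-1.114e+02 -1.000e-01  1.982e+02] F [ 0.9 -0.5 -0.5] w -0.0003
top 0.079 258 [616.1 115.   25.  107.1   8. ]
[(-60, -1, 0), (-56, -1, 0), (-52, -1, 0), (-48, -1, 0), (-44, -1, 0), (-40, -1, 0), (-36, -1, 0), (-32, -1, 0), (-28, -1, 0), (-24, -1, 0), (-20, -1, 0), (-16, -1, 0), (-12, -1, 0), (-8, -1, 0), (-4, -1, 0), (0, -1, 0), (4, -1, 0), (8, -1, 0), (12, -1, 0), (16, -1, 0), (20, -1, 0), (24, -1, 0), (28, -1, 0), (32, -1, 0), (36, -1, 0), (40, -1, 0), (44, -1, 0), (48, -1, 0), (52, -1, 0), (56, 48, 88.0), (60, 68, 85.0), (64, 91, 86.0), (68, 92, 85.0), (72, 93, 86.0), (76, 94, 84.0), (80, 76, 86.0)]
scene 0.064 1032 [548.5 101.8 177.9 131.8   7.4]
scene 0.079 652 [596.5 109.5  68.8 119.5   6.2]
[(-60, 99, 70.0), (-56, 100, 69.0), (-52, 100, 69.0), (-48, 104, 69.0), (-44, 111, 69.0), (-40, 126, 71.0), (-36, 134, 72.0), (-32, 143, 76.0), (-28, 154, 77.0), (-24, 177, 76.0), (-20, 184, 77.0), (-16, 186, 77.0), (-12, 186, 77.0), (-8, 186, 77.0), (-4, 186, 78.0), (0, 186, 78.0), (4, 186, 77.0), (8, 186, 78.0), (12, 186, 79.0), (16, 186, 78.0), (20, 187, 79.0), (24, 186, 78.0), (28, 187, 79.0), (32, 186, 79.0), (36, 186, 79.0), (40, 186, 80.0), (44, 185, 79.0), (48, 182, 79.0), (52, 168, 80.0), (56, -1, 0), (60, 137, 86.0), (64, 130, 84.0), (68, 132, 85.0), (72, 134, 85.0), (76, 133, 84.0), (80, 102, 83.0)]
```

View pics/a7.png

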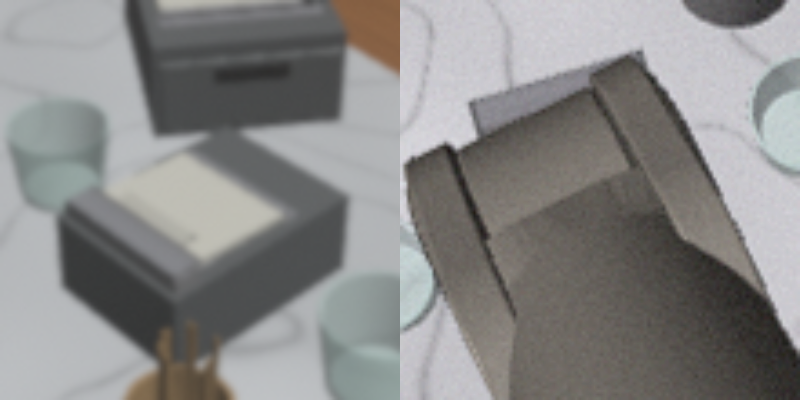

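The lip alone holds the flap flat, and the box is still in place. I move the arm aside to check from above that it is fully home.

Call:
play_rows(deltas=[[0,[0,50,-30],[0,0,0]],[0,[0,100,-50],[0,0,0]],[0,[0,150,-50],[0,0,0]],[0,[0,200,-50],[0,0,0]],[0,[0,250,-50],[0,0,0]],[0,[0,300,-50],[0,0,0]],[0,[0,330,-50],[0,0,0]],[0,[0,330,-50],[0,0,0]]])

```text
clock: 9.75
tcp_pos: [0.3975, 0.417, 0.2468]
orientation: [0.211, -3.125, 0.001]
contact_force: [-0.6, -1.1, -0.3]
grip_width: -0.0003
```

```bash
python3 - <<'E'
from h import *
st()
t,dt=r.grab_frame("top");W=cloud("top",dt)
m=((np.hypot(W[...,0]-C[0],W[...,1]-C[1])<.14)&(W[...,2]>.055)&(W[...,2]<.1)).astype(np.uint8)
k,l,s,_=cv2.connectedComponentsWithStats(m);j=1+s[1:,4].argmax()
q=cv2.minAreaRect((W[l==j][:,:2]*1000).astype(np.float32));print("box",q)
# rectified plan view of plane z=77: 4 px/mm, x right
xs=np.arange(-95,95,.25);ys=np.arange(65,-65,-.25);X,Y=np.meshgrid(xs,ys)
def plan(img,z):
    uv=proj("top",C+np.stack([X,Y,0*X+z],-1)/1000@B.T).astype(np.float32);return cv2.remap(img,uv[...,0],uv[...,1],cv2.INTER_CUBIC)
I=plan(t,77);g=I.mean(-1);old=plan(np.load("pics/top1.npz")["p"],77).mean(-1)
pr=g[(abs(Y[:,0])>15)&(abs(Y[:,0])<45)].mean(0);po=g[abs(Y[:,0])<28].mean(0)
for a in(-60,30):
    print([(x,int(pr[np.searchsorted(xs,x)]),int(po[np.searchsorted(xs,x)])) for x in np.arange(a,a+45,1.5)])
for uv in((150,155),(282,180),(262,128),(168,222)):print(W[uv[1],uv[0]].round(3))
cv2.imwrite("pics/a8.png",cv2.convertScaleAbs(I,alpha=1.4)[:,:,::-1])
E
```

```text
t 9.75 tcp box mm [-107.7  333.4  246.8] F [-0.8 -1.  -0.3] w -0.0003
box ((542.8577270507812, 99.28753662109375), (185.70388793945312, 129.93731689453125), 7.133374214172363)
[(np.float64(-60.0), 61, 61), (np.float64(-58.5), 61, 61), (np.float64(-57.0), 60, 61), (np.float64(-55.5), 61, 61), (np.float64(-54.0), 61, 61), (np.float64(-52.5), 61, 61), (np.float64(-51.0), 60, 60), (np.float64(-49.5), 60, 60), (np.float64(-48.0), 61, 61), (np.float64(-46.5), 60, 60), (np.float64(-45.0), 58, 59), (np.float64(-43.5), 62, 63), (np.float64(-42.0), 72, 72), (np.float64(-40.5), 80, 80), (np.float64(-39.0), 83, 83), (np.float64(-37.5), 83, 83), (np.float64(-36.0), 81, 81), (np.float64(-34.5), 75, 75), (np.float64(-33.0), 74, 74), (np.float64(-31.5), 78, 78), (np.float64(-30.0), 82, 81), (np.float64(-28.5), 92, 92), (np.float64(-27.0), 112, 112), (np.float64(-25.5), 128, 128), (np.float64(-24.0), 134, 133), (np.float64(-22.5), 134, 133), (np.float64(-21.0), 132, 132), (np.float64(-19.5), 132, 132), (np.float64(-18.0), 132, 132), (np.float64(-16.5), 132, 132)]
[(np.float64(30.0), 131, 131), (np.fl
[... 227 characters left out ...]
 104), (np.float64(43.5), 120, 115), (np.float64(45.0), 124, 120), (np.float64(46.5), 122, 118), (np.float64(48.0), 120, 114), (np.float64(49.5), 119, 113), (np.float64(51.0), 119, 113), (np.float64(52.5), 118, 113), (np.float64(54.0), 121, 115), (np.float64(55.5), 125, 120), (np.float64(57.0), 116, 113), (np.float64(58.5), 96, 94), (np.float64(60.0), 77, 76), (np.float64(61.5), 67, 66), (np.float64(63.0), 70, 69), (np.float64(64.5), 77, 76), (np.float64(66.0), 81, 81), (np.float64(67.5), 82, 82), (np.float64(69.0), 82, 82), (np.float64(70.5), 81, 81), (np.float64(72.0), 82, 82), (np.float64(73.5), 83, 83)]
[0.7   0.272 0.048]
[ 0.578 -0.068  0.008]
[ 0.738 -0.042  0.006]
[0.519 0.256 0.008]
```

View pics/a8.png

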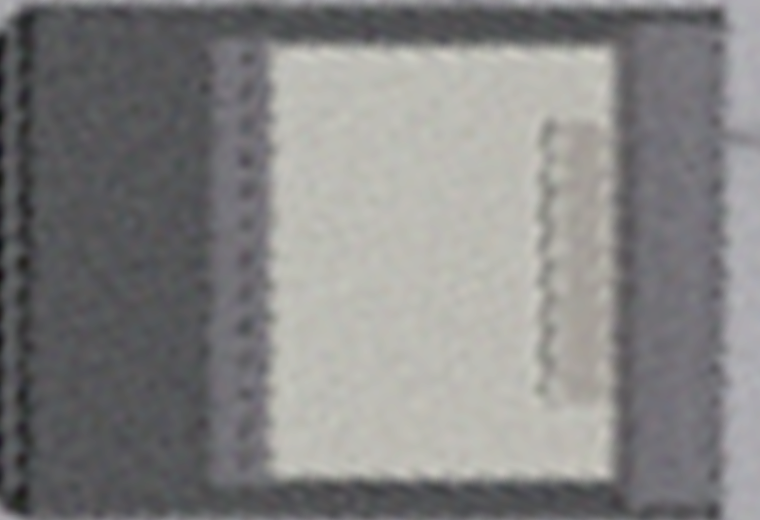

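The plan view shows the ridge face at x ≈ 40–41 mm (40 expected at full slide) and the plate's hinge-side end at ≈ -27.5 mm (-28 expected). The box is within 1 mm of where it was, so I hand in.

```bash
python3 -c "
from bench import r
print(r.hand_in())"
```

```text
the job is handed in; nothing more can be done
None
```

The capsule box is closed: the flap lies flat, its free edge is under the steel lip, and the lip alone holds it. I folded the flap with the shut fingertips, kept it pressed down at about 8–10 N, slid it to its stop and let go. The job was handed in at about 10 s on the robot's clock.

- **Fully home:** At the end the fingertip stalled, moving only 0.7 mm more as the push rose to 6.8 N. It had slid freely at about 3 N.
- **Position from above:** The ridge face is at x ≈ 40–41 mm in the box's frame (40 expected). The plate's hinge-side end is at about -27.5 mm (-28 expected). That puts the slide at about 20 mm, give or take 1 mm.
- **Flatness:** The flap's surface reads 77–80 mm high with the arm clear, against 77 mm when flat. The slight rise towards the lip fits the flap resting against the lip's underside, within the depth noise.
- **Left in place:** The box is within about 1 mm and 0.3° of its start. Depth spot checks on both cups, the stirrer cup and the knock tube matched their first readings to within about 1 mm sideways and 5 mm in height.

One reading was misleading. My automatic flap-angle fit gave 1.38 rad instead of 1.28 once the gripper was in view, because gripper points got into it. I ignored that value and relied on the pictures and the forces.

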